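Hold the gas lighter at the burner

TASK

I am about to open the gas on the little table stove. Draw the long-nosed gas lighter up out of the utensil crock, slant it about 45 degrees with its nose pointing down so that the handle is well off to the side, and hold its tip just above the burner head, within a finger's width or two, without the lighter touching the stove. Finish while still holding it there, steady and unsupported; leave the crock standing with its spoon and do not disturb the other things on the ledge.

Things in the scene. Friction and masses are not known exactly. Their poses are not given: they have to be found in the camera images.
- lighter_handle (a point): Grip point on the long axis of the gas lighter (70 g, 203 mm long, black handle, steel nose). z: from nose tip to butt. Handle: from 64 mm below this point to 31 mm above, 22 mm wide along x, 17 mm thick along y (grip across y). Trigger and guard on -x, to 29 mm from the axis, 10 to 56 mm below this point. Stands nose down in the crock, leaning out about 10 degrees, trigger to the crock's middle.
- lighter_tip (a point): Open end of the lighter's nose, a straight steel tube 10 mm across and 108 mm long, on the lighter's long axis, 172 mm below the grip point. Same axes as lighter_handle.
- crock: White plastic utensil crock, loose (450 g), round, 125 mm high, 112 mm across the rim, walls 4 mm; inside floor 6 mm up, a cross divider 70 mm high makes four quarters. Origin: centre of its underside, z up. The lighter leans towards its +x side, the spoon towards its -x side.
- spoon_end (a point): Lower end of the wooden spoon that stands head up in the crock in the quarter opposite the lighter, leaning the other way; 268 mm long, head 40 mm wide, stays in the crock.
- burner (a point): Centre of the top of the burner cap (72 mm across), 96 mm above the ledge, mid-stove. The stove is a fixed steel box 300 (x) by 280 mm (y), top 64 mm above the ledge, knob on its -x side. Four bar pan rests stand on the diagonals of x and y, 50 to 122 mm from the burner's centre, tops 20 mm above this point.
- stove: The table-top gas stove itself, fixed to the ledge; origin: centre of its underside.
- bowl: White ceramic bowl, 140 mm across, 62 mm high, loose bystander. Origin: centre of its underside.
- colander: Green plastic colander, 212 mm across, 92 mm high, two side handles, loose bystander. Origin: centre of its underside.
- trivet: Round steel wire trivet, 180 mm across, 15 mm high, loose bystander. Origin: centre of its underside.
- cooker: Closed stainless pressure cooker, 228 mm across, 205 mm high, long black handles on its +x side reaching 268 mm from its axis, loose, 2.8 kg, bystander. Origin: centre of its underside.
Mind the look-alikes: they are no part of the job. Leave any pink or turquoise look-alike of the part that bears lighter_handle alone.

How it is judged:
On the way:
1. the lighter is drawn wholly out of the crock, held by the gripper (z of lighter_tip in the frame of crock above 0.127 m and contact force between the fingers and lighter above 1 N and contact force between lighter and crock below 0.1 N), for 0.1 s.
At the end, for the whole second after the job is handed in: Gripper holds the lighter still, nose down, 30 to 63 degrees off upright, tip within 45 mm of the burner centre line, from 12 mm below to 45 mm above the cap top, not touching the stove; crock upright, moved under 60 mm, spoon in it; other things moved under 30 mm (horizontal distance between lighter_tip and burner below 0.045 m and z of lighter_tip in the frame of burner between -0.012 and 0.045 m and angle between lighter_handle's own z axis and vertical between 0.53 and 1.1 rad and contact force between the fingers and lighter above 1 N and contact force between lighter and stove below 0.1 N and linear speed of lighter below 0.03 m/s and angular speed of lighter below 0.2 rad/s and angle between crock's own z axis and vertical below 0.1 rad and distance of crock from where it was at the start of the episode below 0.06 m and horizontal distance between spoon_end and crock below 0.055 m and height (world z) of spoon_end below 0.06 m); the arm keeps its last pose, push and grip.
It fails at once if the bowl, colander, trivet or pressure cooker is pushed more than 30 mm (distance of any of bowl, colander, trivet, cooker from where it was at the start of the episode above 0.03 m).
It fails at once if the crock is knocked over (angle between crock's own z axis and vertical above 0.6 rad).
It fails at once if the stove is struck hard (over 15 N) by the lighter or the arm (contact force between any of lighter, the arm, the fingers and stove above 15 N).
It also fails if it takes over 34 s, if anything falls off the work surface, if the arm or the gripper's body presses on something with over 40 N, if the wrist force passes 120 N, or if a joint passes its speed limit or range.

ROBOT

A 6-joint arm with a two-finger parallel gripper is mounted at the origin on the work surface. World frame = base frame: x ahead of the robot, y to its left, z up, the work surface at z = 0. Lengths are in m, angles in rad, forces in N, time in s.
With the tool pointing down it reaches from about 0.25 to 0.725 m from the base axis. Payload 9.7 kg.
Tool frame: the origin (TCP) lies on the front face of the gripper's body, between the roots of the fingers; the fingertips stand 73 mm ahead of it and the grasp point (between the pads) lies 54 mm ahead of it (ctrl.grip_depth is the distance from the TCP to the grasp point, in m); z points along the fingers, y is the direction in which the jaws open and shut (so a half turn about z gives the same grasp; the last joint's range is limited). The gripper opens to 85 mm and grips with 20 to 120 N. Pads are 22 mm wide; open, the fingers measure 114 mm over their backs; the gripper's body (76 mm by 85 mm) begins 54 mm behind the grasp point. The pads swing forward as they close: fully open they stand 13 mm farther back than shut.
Start: joints at [-1.284, 0.087, 0.176, 1.66, 0, 1.571], TCP at [0.156, -0.528, 0.304] pointing down, gripper open.
Joint ranges: [-3.13, 3.13], [-0.85, 1.81], [-1.15, 1.24], [-2.2, 2.28], [-1.44, 1.52], [-3.14, 3.14]. Speed limits (rad/s): [2.22, 2.22, 2.57, 3.14, 3.14, 3.14].

INTERFACE

Orientations are given as a 3x3 rotation matrix whose columns are the frame's x, y, z axes.
In Python, from station import readout, optics, ctrl gives the robot as it stands.
- The arm moves only by the tool servo_tool, never from a script. Its argument "steps" is a list of rows, each a list of 3 entries, a list of its own where there are three numbers: the shift along the tool's x, y, z scaled (see below), then the turn about the tool's z scaled (see below), then the closure, from -1 (fully open) to 1 (shut), so that 0 is half open. A call has 1 to 10 rows; each row shifts and turns the commanded pose from where the row before left it, along the tool's axes as they then stand; what a row does not reach is not made up. The controller multiplies each number of a shift by 0.04 m and each number of a turn by 0.12 rad. A row lasts 1/8 s, in which the tool goes at most 62.5 mm and 10.7 degrees, less where a joint would pass 70% of its speed; a pose out of reach is approached as far as the arm can. A call with a number of a shift or a turn outside -1 to 1 is refused whole. A call with a gripper value outside its range is refused whole. The fingers move at their own pace and stop on an object; "grip_force" is the grip in N (left out, the last holds). Time passes only in rows, so rows that do not move let the fingers close. It gives the time, the measured TCP pose, the force and the opening at its end, in the units of the state.
- readout.sense(): the state, without advancing time (a new reading comes with each control period).
- optics.grab_frame(name): name is "scene" or "side" or "wrist"; returns a dict with "image" (384x512x3 uint8, red, green, blue), "range_z" (384x512 float32, m along the optical axis (not along the pixel's ray), 0 where there is no reading), "camera_matrix" (3x3 intrinsics, pixels), "k1" (the pictures are not rectified: a ray, as slopes to the right and down, at radius r is drawn at 1 + k1 r^2 times it, then the intrinsics apply), "origin" and "rotation" of the camera in the world. Camera axes: x right, y down, z forward; pixel columns grow to the right and rows downward; lengths in m; the calibration is good to about 2 mm. A picture is of the moment at which its call begins.
- ctrl.job_done(): hands the job in, once; it reports no verdict.
The state is a dict: "time_s": time; "qpos": joint angles; "joint_velocities": joint speeds; "effort": joint torques, N m; "eef_pos": TCP position; "ee_rot": TCP orientation; "wrist_force": force on the tool from outside, world axes, zero at the start; "moment": the same for the moment, N m; "opening": opening from 0.0 (shut) to 1.0 (fully open).
Only numpy, scipy, OpenCV 4.12 (cv2) and the standard library are available. Lean on these libraries where they do the work, as an engineer would, in place of code of your own. Each camera call takes 0.05 s, during which the arm holds its last target.

## Working session

There is one attempt and no reset: what is moved stays moved. The work goes in short steps, Python scripts to look and compute and a tool call to move; the robot and the scene stay as the last step left them, time stands still between calls to the robot, and variables do not carry over. Pictures are saved under pics/ and viewed, and the job is handed in when it is done.

Besides the shell and the picture viewer there is one more tool, called after ">>>" as name(argument=value, ...) on one line, values as JSON. servo_tool: Moves the arm, as the interface text tells. Its arguments: {"type":"object","properties":{"steps":{"type":"array"},"grip_force":{"type":"number"}},"required":["steps"]}

```bash
mkdir -p pics
cat > h.py <<'E'
import numpy as np, cv2
from station import readout, optics, ctrl
def grab(n,tag):
    f=optics.grab_frame(n); cv2.imwrite(f'pics/{tag}.png',cv2.cvtColor(f['image'],cv2.COLOR_RGB2BGR)); np.savez(f'{tag}.npz',**f); return f
def load(tag): return dict(np.load(f'{tag}.npz'))
def ray(f,u,v):
    K=f['camera_matrix']; p=np.array([[[u,v]]],float)
    xy=cv2.undistortPoints(p,K,np.array([float(f['k1']),0,0,0.]))[0,0]
    d=np.array([xy[0],xy[1],1.0]); return f['origin'],f['rotation']@d
def pt(f,u,v,r=None):
    o,d=ray(f,u,v); z=f['range_z'][int(v),int(u)] if r is None else r
    return o+d*z
def onz(f,u,v,z):
    o,d=ray(f,u,v); return o+d*(z-o[2])/d[2]
def proj(f,P):
    c=f['rotation'].T@(np.asarray(P,float)-f['origin'])
    return cv2.projectPoints(c.reshape(1,3),np.zeros(3),np.zeros(3),f['camera_matrix'],np.array([float(f['k1']),0,0,0.]))[0].ravel()
def cloud(f):
    h,w=f['range_z'].shape; vv,uu=np.mgrid[:h,:w]
    p=np.stack([uu,vv],-1).reshape(-1,1,2).astype(float)
    xy=cv2.undistortPoints(p,f['camera_matrix'],np.array([float(f['k1']),0,0,0.]))[:,0]
    d=np.c_[xy,np.ones(len(xy))]*f['range_z'].reshape(-1,1)
    return (d@f['rotation'].T+f['origin']).reshape(h,w,3)
E
python3 - <<'E'
from h import *
for n in ['scene','side','wrist']:
    f=grab(n,n+'0'); print(n,f['origin'],f['rotation'].round(3).tolist(),f['k1'],f['camera_matrix'].tolist())
print(readout.sense())
E
```

```text
scene [1.35748045 1.06626427 1.62781999] [[-0.804, 0.435, -0.406], [0.595, 0.583, -0.554], [-0.005, -0.686, -0.727]] 0.06421187923134133 [[462.09723666545443, 0.0, 256.72105685452567], [0.0, 462.09723666545443, 186.14376092752588], [0.0, 0.0, 1.0]]
side [ 0.36556552 -1.10749842  1.26076312] [[0.989, -0.113, 0.098], [-0.149, -0.72, 0.678], [-0.006, -0.685, -0.729]] -0.15215551845583455 [[426.3397823188662, 0.0, 256.0513109681371], [0.0, 426.3397823188662, 196.17146307551], [0.0, 0.0, 1.0]]
wrist [ 0.23303393 -0.50435796  0.37251782] [[0.282, -0.91, -0.303], [-0.959, -0.268, -0.088], [-0.001, 0.316, -0.949]] -0.05117759126713702 [[266.57505609913505, 0.0, 255.59992743372982], [0.0, 266.57505609913505, 190.27711157143563], [0.0, 0.0, 1.0]]
{'time_s': 0.15, 'qpos': array([-1.28396895e+00,  8.73090326e-02,  1.75296661e-01,  1.65980334e+00,
        5.64892962e-05,  1.57083973e+00]), 'joint_velocities': array([ 0.00190687, -0.00049827,  0.00111853,  0.00138735,  0.00117269,
       -0.00015701]), 'effort': array([ 6.85841696e-04, -5.20761359e+01,  4.65043974e+01,  1.38858493e-02,
        3.18436844e-05,  1.21383752e-05]), 'eef_pos': array([ 0.155581  , -0.52742072,  0.30334947]), 'ee_rot': array([[ 9.59158565e-01,  2.82868861e-01, -2.34212849e-04],
       [ 2.82868953e-01, -9.59158052e-01,  9.93718988e-04],
       [ 5.64450189e-05, -1.01938562e-03, -9.99999479e-01]]), 'wrist_force': array([-0.69575032,  0.33549113,  0.61852185]), 'moment': array([0.01525862, 0.03329305, 0.03611638]), 'opening': 1.0008823227730244}
```

View pics/scene0.png

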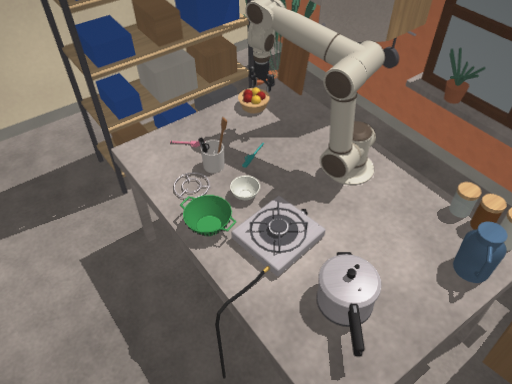

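View pics/side0.png

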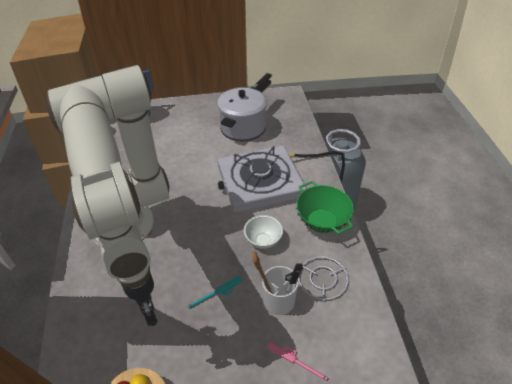

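View pics/wrist0.png

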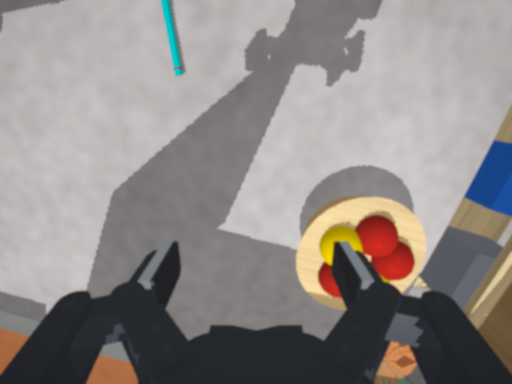

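Candidates for the lighter in the side view are the black handle in the crock at (295,273), the pink one on the table at (295,360) and the turquoise one on the table at (215,292). Black and standing in the crock fits the description. I'll enlarge to confirm, then measure.

Run:
```python
from h import *
a=load('side0');b=load('scene0')
A=cv2.resize(a['image'][235:325,235:325],(400,400),interpolation=cv2.INTER_CUBIC)
B=cv2.resize(b['image'][105:195,165:255],(400,400),interpolation=cv2.INTER_CUBIC)
cv2.imwrite('pics/crop0.png',cv2.cvtColor(np.hstack([A,B]),cv2.COLOR_RGB2BGR))
for n,f in(('side',a),('scene',b)):
    C=cloud(f); im=f['image'].astype(int); 
    sel=(C[...,2]>0.1)&(C[...,2]<.35)
    mx=im.max(-1)
    # crock region
    r=(slice(235,325),slice(235,325)) if n=='side' else (slice(105,195),slice(165,255))
    P=C[r].reshape(-1,3); I=im[r].reshape(-1,3)
    dark=(I.max(1)<70)&(P[:,2]>.1); print(n,'dark',dark.sum(),P[dark].min(0),P[dark].max(0),np.median(P[dark],0))
    wh=(I.min(1)>120)&(P[:,2]>.11)&(P[:,2]<.14)&(I.max(1)-I.min(1)<30)
    print('rim',wh.sum(),P[wh].min(0),P[wh].max(0))
for f,uv in((a,(261,167)),(b,(278,227))):
    print(pt(f,*uv))
```

```text
side dark 172 [ 0.36556552 -1.10749842  0.11733741] [ 0.59970138 -0.41818723  1.26076312] [ 0.57996692 -0.42896532  0.16697473]
rim 175 [ 0.48243643 -0.47466061  0.11070935] [ 0.58893797 -0.3631583   0.13043139]
scene dark 64 [ 0.54861118 -0.46651848  0.10907655] [ 0.60464357 -0.408235    0.21314995] [ 0.58498268 -0.41530398  0.15886336]
rim 55 [ 0.48550618 -0.47300608  0.11015938] [ 0.59398945 -0.35103051  0.13599892]
[0.56585825 0.13255775 0.09411707]
[0.57001044 0.14136411 0.0922288 ]
```

View pics/crop0.png

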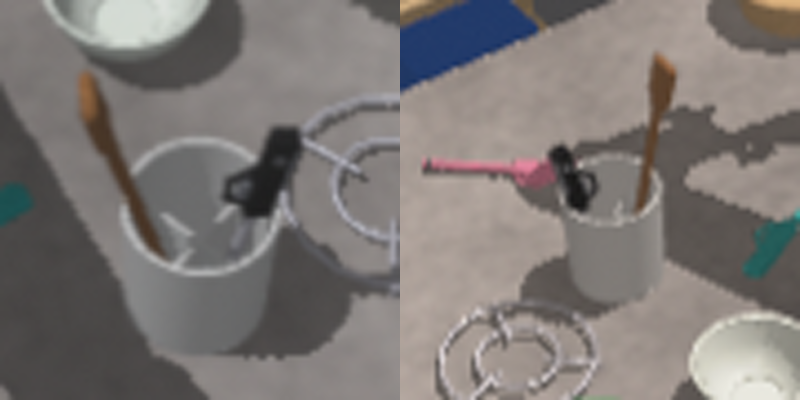

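The crop confirms it: the black lighter is in the crock, trigger inward, with its nose going down into the crock. Next I'll measure its axis, the crock, the burner and the obstacles.

Run:
```python
from h import *
a=load('side0');b=load('scene0')
from scipy.optimize import least_squares
def circ(P): 
    r=least_squares(lambda q:np.hypot(P[:,0]-q[0],P[:,1]-q[1])-q[2],[*P[:,:2].mean(0),.05],loss='soft_l1',f_scale=.003); return r.x
allh=[]
for n,f in(('side',a),('scene',b)):
    C=cloud(f); im=f['image'].astype(int)
    X,Y,Z=C[...,0],C[...,1],C[...,2]
    near=(abs(X-.55)<.12)&(abs(Y+.413)<.12)
    I=im; 
    rim=near&(abs(Z-.124)<.004)&(I.min(-1)>110)&(I.max(-1)-I.min(-1)<25)
    print(n,'rim',rim.sum(),circ(C[rim]))
    dk=near&(I.max(-1)<75)&(Z>.125)&(Z<.25)
    P=C[dk]; allh.append(P); m=P.mean(0); u,s,vt=np.linalg.svd(P-m); print(len(P),m,vt[0],s, P[:,2].min(),P[:,2].max())
    t=P[np.argsort(P[:,2])[-6:]]; print('top',t.round(4).tolist())
    for lo in np.arange(.13,.22,.01):
        q=P[(P[:,2]>=lo)&(P[:,2]<lo+.01)]
        if len(q): print(round(lo,2),len(q),q.mean(0).round(4),q.min(0).round(4),q.max(0).round(4))
    # spoon
    sp=near&(I[...,0]>I[...,2]+40)&(Z>.1); P=C[sp]; print('spoon',P.min(0),P.max(0),P[P[:,2].argmax()])
    # burner
    bc=(np.hypot(X-.567,Y-.138)<.06)&(abs(Z-.096)<.006); print('burner',bc.sum(),circ(C[bc]),C[bc].min(0),C[bc].max(0),Z[bc].mean())
    st=(abs(X-.567)<.25)&(abs(Y-.138)<.25)&(abs(Z-.064)<.006); P=C[st]; print('stovetop',cv2.minAreaRect(P[:,:2].astype(np.float32)),P.mean(0))
```

```text
side rim 112 [ 0.53614744 -0.41957189  0.05427444]
203 [ 0.56078511 -0.42721606  0.17525276] [ 0.92714784 -0.03220435 -0.3733092 ] [0.6060659  0.40996211 0.0563692 ] 0.12540443987094885 0.24993129214973098
top [[0.4705, -0.4283, 0.2415], [0.4708, -0.4266, 0.2441], [0.4669, -0.4331, 0.2443], [0.4672, -0.431, 0.2463], [0.4675, -0.4296, 0.2492], [0.4641, -0.433, 0.2499]]
0.13 22 [ 0.5585 -0.4261  0.1349] [ 0.4904 -0.4329  0.1308] [ 0.5858 -0.4175  0.1392]
0.14 17 [ 0.5673 -0.4272  0.1442] [ 0.4903 -0.432   0.1404] [ 0.5875 -0.4182  0.1498]
0.15 26 [ 0.5668 -0.4258  0.1555] [ 0.4842 -0.4325  0.1511] [ 0.5904 -0.4175  0.1599]
0.16 22 [ 0.5689 -0.4271  0.1652] [ 0.4844 -0.4328  0.16  ] [ 0.5921 -0.4174  0.1695]
0.17 20 [ 0.5621 -0.4268  0.1754] [ 0.4811 -0.4328  0.1715] [ 0.5947 -0.4162  0.179 ]
0.18 14 [ 0.5714 -0.4288  0.1852] [ 0.4779 -0.4329  0.1803] [ 0.5973 -0.4181  0.189 ]
0.19 24 [ 0.5685 -0.4284  0.1953] [ 0.4749 -0.4339  0.1902] [ 0.5997 -0.417   0.1993]
0.2 29 [ 0.5887 -0.4268  0.2061] [ 0.5781 -0.4323  0.2002] [ 0.5997 -0.4187  0.2099]
0.21 3 [ 0.5461 -0.4269  0.2116] [ 0.4741 
[... 1285 characters left out ...]
4283  0.1811] [ 0.5987 -0.4094  0.1895]
0.19 7 [ 0.5923 -0.4181  0.1952] [ 0.582  -0.4248  0.1915] [ 0.6    -0.4133  0.1999]
0.2 7 [ 0.5965 -0.4177  0.203 ] [ 0.5868 -0.4262  0.2002] [ 0.6046 -0.4127  0.2085]
0.21 1 [ 0.5966 -0.417   0.2131] [ 0.5966 -0.417   0.2131] [ 0.5966 -0.417   0.2131]
spoon [ 0.45567457 -0.42211829  0.10085867] [ 0.50488227 -0.38210795  0.27177662] [ 0.46693599 -0.4037607   0.27177662]
burner 163 [0.56500293 0.13492353 0.02642766] [0.52247132 0.09673884 0.0900082 ] [0.60731316 0.17119983 0.10199981] 0.09494913617934177
stovetop ((0.5861294269561768, 0.08944068849086761), (0.34578263759613037, 0.4344741106033325), 21.039793014526367) [0.57920526 0.1422758  0.0634277 ]
```

Run:
```python
from h import *
C1=cloud(load('side0'));C2=cloud(load('scene0'))
I=np.r_[load('side0')['image'].reshape(-1,3),load('scene0')['image'].reshape(-1,3)]
P=np.r_[C1.reshape(-1,3),C2.reshape(-1,3)]
# top view map 1px=2mm, x 0.1..1.0 , y -.8...0.8
ok=(P[:,2]>-.01)&(P[:,2]<.45)&(P[:,0]>.25)&(P[:,0]<.95)&(abs(P[:,1])<.6)
P=P[ok];I=I[ok];o=np.argsort(P[:,2]);P=P[o];I=I[o]
M=np.zeros((350,600,3),np.uint8);H=np.zeros((350,600))
for p,c in zip(P,I):
    r=int((.95-p[0])*500);q=int((.6-p[1])*500)
    if 0<=r<349 and 0<=q<599: M[r:r+2,q:q+2]=c[::-1];H[r:r+2,q:q+2]=p[2]
for k in range(7): cv2.putText(M,f'x{.9-.1*k:.1f}',(0,int((.05+.1*k)*500)),0,.35,(0,255,255))
for k in range(12): cv2.putText(M,f'y{.55-.1*k:.2f}',(int((.05+.1*k)*500),346),0,.3,(0,255,255))
cv2.imwrite('pics/top.png',M)
a=load('side0')
cv2.imwrite('pics/crop1.png',cv2.cvtColor(cv2.resize(a['image'][130:220,190:380],None,fx=4,fy=4,interpolation=cv2.INTER_CUBIC),cv2.COLOR_RGB2BGR))
```

```text
(no output)
```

View pics/top.png

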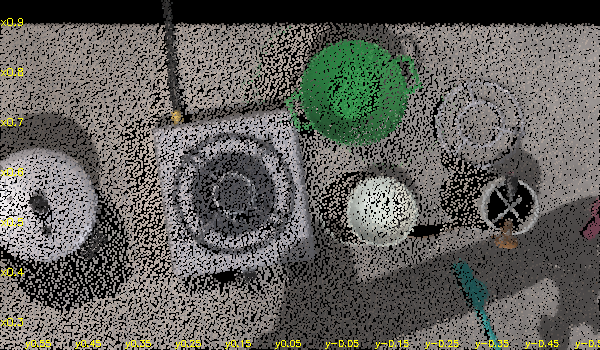

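View pics/crop1.png

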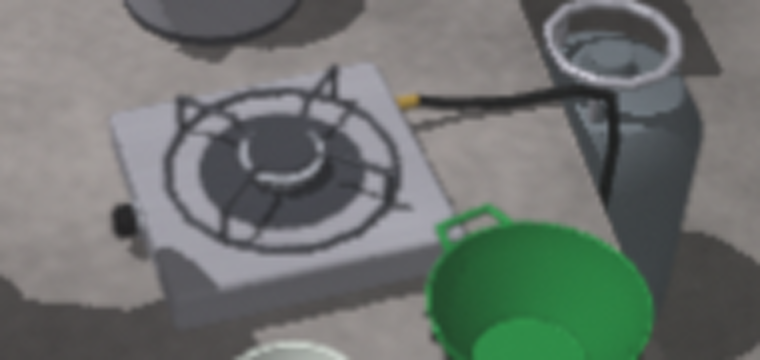

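>>> servo_tool(steps=[[[0,0,-0.8],0.8,-1],[[0,0,-0.8],0.8,-1],[[0,0,-0.6],0.8,-1],[[1,-0.2,0],0,-1],[[1,-0.2,0],0,-1],[[1,-0.2,0],0,-1],[[1,-0.3,0],0,-1],[[1,-0.3,0],0,-1]], grip_force=40)

```text
time_s: 1.15
eef_pos: [0.3569, -0.4793, 0.3916]
ee_rot: [[1.0, -0.001, -0.0], [-0.001, -1.0, 0.0], [-0.0, -0.0, -1.0]]
wrist_force: [0.5, -0.9, -0.9]
opening: 1.0
```

>>> servo_tool(steps=[[[1,-0.5,0],0,-1],[[1,-0.5,0],0,-1],[[1,-0.5,0],0,-1],[[0,0,0],0,-1],[[0,0,0],0,-1]])

```text
time_s: 1.78
eef_pos: [0.4757, -0.42, 0.3915]
ee_rot: [[1.0, -0.001, -0.001], [-0.001, -1.0, 0.0], [-0.001, -0.0, -1.0]]
wrist_force: [-0.1, -0.6, -0.5]
opening: 0.999
```

Run:
```python
from h import *
f=grab('wrist','w1'); print(readout.sense()['eef_pos'],f['origin'])
C=cloud(f); X,Y,Z=C[...,0],C[...,1],C[...,2]; I=f['image'].astype(int)
near=(abs(X-.58)<.04)&(abs(Y+.42)<.03)&(Z>.128)&(Z<.23)&(I.max(-1)<90)
P=C[near]; print(near.sum())
for lo in np.arange(.13,.22,.01):
    q=P[(P[:,2]>=lo)&(P[:,2]<lo+.01)]
    if len(q): print(round(lo,2),len(q),np.median(q,0).round(4),q.min(0).round(4),q.max(0).round(4))
```

```text
[ 0.47520366 -0.42026242  0.39178921] [ 0.55649069 -0.41985384  0.46073052]
734
0.13 5 [ 0.5677 -0.4157  0.1326] [ 0.5675 -0.4273  0.1303] [ 0.5687 -0.4145  0.1359]
0.14 13 [ 0.5691 -0.4192  0.1475] [ 0.5521 -0.4282  0.1408] [ 0.5703 -0.4147  0.15  ]
0.15 53 [ 0.5595 -0.4203  0.1571] [ 0.5522 -0.4289  0.1506] [ 0.572  -0.4149  0.1599]
0.16 77 [ 0.5694 -0.4214  0.1649] [ 0.5605 -0.4287  0.1605] [ 0.5742 -0.415   0.1699]
0.17 36 [ 0.5739 -0.4213  0.1749] [ 0.5729 -0.4284  0.1703] [ 0.5764 -0.4152  0.1796]
0.18 46 [ 0.576  -0.4222  0.1856] [ 0.5744 -0.4291  0.18  ] [ 0.5784 -0.4154  0.1899]
0.19 47 [ 0.578  -0.4221  0.1958] [ 0.5764 -0.4321  0.1909] [ 0.6002 -0.4156  0.1994]
0.2 456 [ 0.5891 -0.4229  0.2048] [ 0.5783 -0.4319  0.2001] [ 0.6001 -0.4149  0.2088]
```

View pics/w1.png

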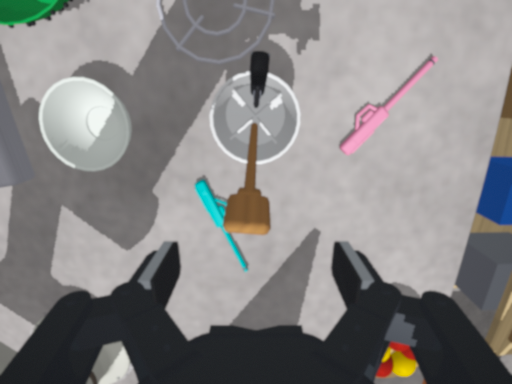

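>>> servo_tool(steps=[[[0.9,0,0],0,-1],[[0.9,0,0],0,-1],[[0.92,0.05,0],0,-1],[[0,0,1],0,-1],[[0,0,1],0,-1],[[0,0,0],0,-1]])

```text
time_s: 2.58
eef_pos: [0.5798, -0.4227, 0.3114]
ee_rot: [[1.0, -0.003, -0.008], [-0.003, -1.0, 0.006], [-0.008, -0.006, -1.0]]
wrist_force: [-0.8, 1.1, 0.9]
opening: 0.999
```

>>> servo_tool(steps=[[[0,0,0.8],0,-1],[[0,0,0.7],0,-1],[[0,0,0.55],0,-1],[[0,0,0],0,-1],[[0,0,0],0,-1]])

```text
time_s: 3.2
eef_pos: [0.5818, -0.4232, 0.2379]
ee_rot: [[1.0, -0.002, 0.003], [-0.002, -1.0, -0.002], [0.003, 0.002, -1.0]]
wrist_force: [0.0, -0.4, 0.5]
opening: 1.0
```

Run:
```python
from h import *
s=readout.sense(); print(s['eef_pos'],s['qpos'])
f=grab('wrist','w2'); g=grab('side','s2')
A=cv2.resize(g['image'][225:325,235:345],(440,400),interpolation=cv2.INTER_CUBIC)
cv2.imwrite('pics/c2.png',cv2.cvtColor(np.hstack([A,f['image'][:,:330] if 0 else cv2.resize(f['image'][0:384,80:425],(345,400))]),cv2.COLOR_RGB2BGR))
```

```text
[ 0.58181371 -0.42317034  0.23792223] [-6.28834520e-01  5.02296468e-01  5.60873778e-01  1.62550192e+00
  3.46947235e-06  2.51447534e+00]
```

View pics/c2.png

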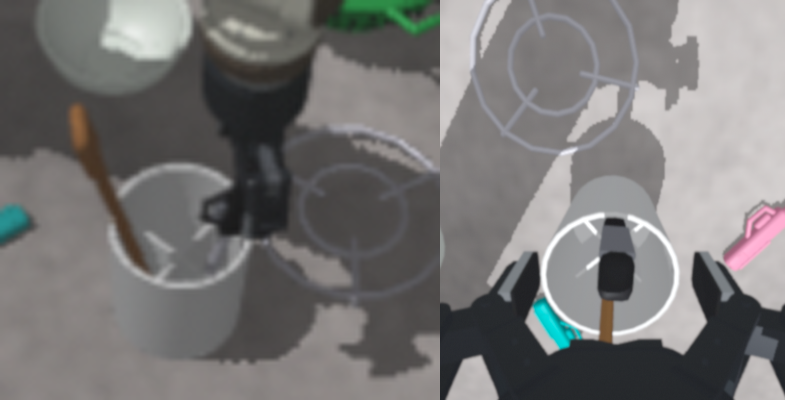

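The open fingers straddle the black butt symmetrically, at about (616,270) in the right half. I'll go 9 mm lower and close.

>>> servo_tool(steps=[[[0.05,0,0.22],0,-1],[[0,0,0],0,0.6],[[0,0,0],0,1],[[0,0,0],0,1],[[0,0,0],0,1],[[0,0,0],0,1],[[0,0,0],0,1]], grip_force=40)

```text
time_s: 4.18
eef_pos: [0.5836, -0.4226, 0.2258]
ee_rot: [[1.0, -0.001, 0.0], [-0.001, -1.0, -0.0], [0.0, 0.0, -1.0]]
wrist_force: [-0.2, -0.2, 0.8]
opening: 0.193
```

>>> servo_tool(steps=[[[0,0,-0.5],0,1],[[0,0,-0.6],0,1],[[0,0,-0.7],0,1],[[0,0,-0.7],0,1],[[0,0,-0.7],0,1],[[0,0,-0.5],0,1],[[0,0,-0.3],0,1],[[0,0,0],0,1]])

```text
time_s: 5.18
eef_pos: [0.584, -0.4227, 0.3861]
ee_rot: [[1.0, -0.001, 0.001], [-0.001, -1.0, -0.001], [0.001, 0.001, -1.0]]
wrist_force: [-0.9, -0.3, -1.8]
opening: 0.194
```

Run:
```python
from h import *
s=readout.sense(); print(s['eef_pos'],s['opening'])
g=grab('side','s3'); f=grab('scene','c3')
A=cv2.resize(g['image'][185:325,225:345],(400,467),interpolation=cv2.INTER_CUBIC)
B=cv2.resize(f['image'][70:190,160:260],(389,467),interpolation=cv2.INTER_CUBIC)
cv2.imwrite('pics/c3b.png',cv2.cvtColor(np.hstack([A,B]),cv2.COLOR_RGB2BGR))
```

```text
[ 0.58396222 -0.42269895  0.38612981] 0.19405607032567287
```

View pics/c3b.png

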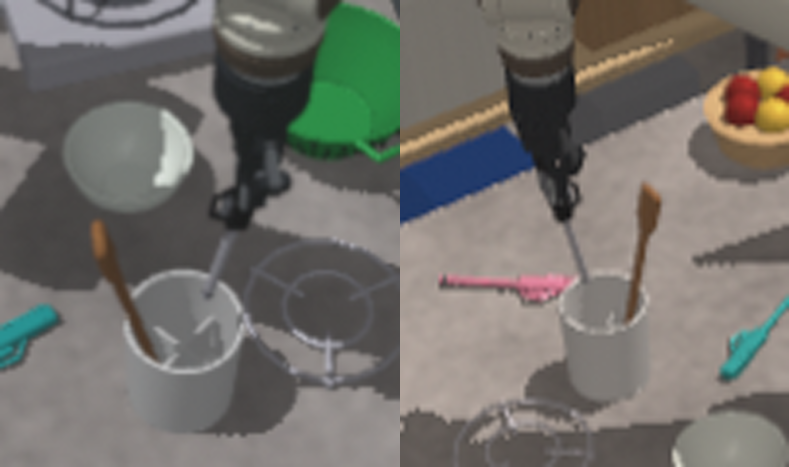

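Run:
```python
from h import *
a=load('s3');b=load('c3')
def tri(p,q):
    o1,d1=ray(a,*p);o2,d2=ray(b,*q)
    A=np.c_[d1,-d2];t=np.linalg.lstsq(A,o2-o1,rcond=None)[0]
    return ((o1+d1*t[0])+(o2+d2*t[1]))/2, np.linalg.norm(o1+d1*t[0]-o2-d2*t[1])
s=100/389
print(tri((225+208*.3,185+297*.3),(160+588*0.257-400*.257,70+279*.257)))
print(tri((225+232*.3,185+233*.3),(160+(568-400)*.257,70+220*.257)))
```

```text
(array([ 0.55566082, -0.42182746,  0.16474203]), np.float64(0.005717079963545755))
(array([ 0.5717593 , -0.4241018 ,  0.26414261]), np.float64(0.004295327335528666))
```

>>> servo_tool(steps=[[[0,-0.7,0],0,1],[[0,-1,0],0,1],[[0,-1,0],0,1],[[0,-1,0],0,1],[[-0.6,-1,0],0,1],[[-0.6,-1,0],0,1],[[-0.7,-1,0],0,1],[[-0.7,-1,0],0,1],[[-0.7,-1,0],0,1],[[-0.6,-1,0],0,1]], grip_force=60)

```text
time_s: 6.52
eef_pos: [0.4264, -0.0332, 0.3847]
ee_rot: [[1.0, -0.002, -0.0], [-0.002, -1.0, 0.0], [-0.0, -0.0, -1.0]]
wrist_force: [0.6, 0.5, -0.6]
opening: 0.194
```

>>> servo_tool(steps=[[[-0.4,-0.8,0],0,1],[[0,-0.4,0],-0.6,1],[[0,0,0],-0.57,1],[[0,0,0],0,1],[[0,0,0],0,1]])

```text
time_s: 7.15
eef_pos: [0.4119, 0.0135, 0.3852]
ee_rot: [[0.991, 0.137, -0.0], [0.137, -0.991, -0.0], [-0.0, -0.0, -1.0]]
wrist_force: [0.5, -0.7, -1.2]
opening: 0.191
```

Run:
```python
from h import *
s=readout.sense(); print(s['eef_pos'],s['opening'],s['ee_rot'].round(3).tolist())
g=grab('side','s4'); f=grab('scene','c4'); grab('wrist','w4')
A=cv2.resize(g['image'][100:260,160:320],(400,400),interpolation=cv2.INTER_CUBIC)
B=cv2.resize(f['image'][120:280,200:360],(400,400),interpolation=cv2.INTER_CUBIC)
cv2.imwrite('pics/c4b.png',cv2.cvtColor(np.hstack([A,B]),cv2.COLOR_RGB2BGR))
```

```text
[0.41194248 0.01354909 0.38520508] 0.19145605305131902 [[0.991, 0.137, -0.0], [0.137, -0.991, -0.0], [-0.0, -0.0, -1.0]]
```

View pics/c4b.png

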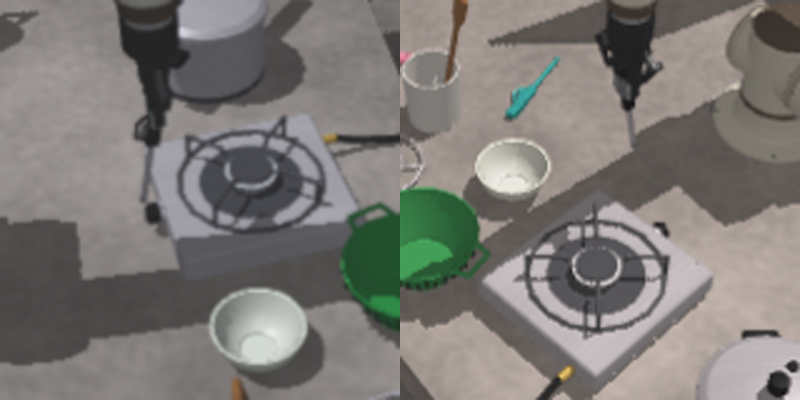

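View pics/w4.png

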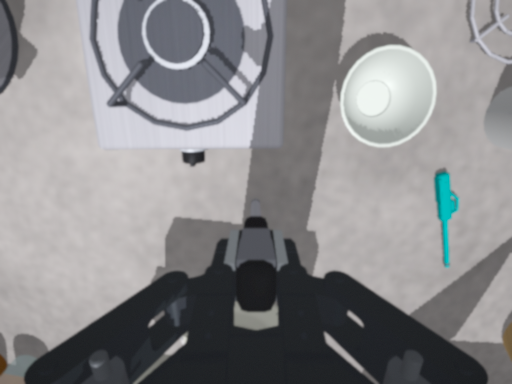

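Run:
```python
from h import *
f=load('w4')
for p in [(105,149),(190,149),(255,149),(283,149),(280,60)]: print(p,onz(f,*p,.064).round(4))
C=cloud(f);ok=(abs(C[...,2]-.096)<.005)&(np.hypot(C[...,0]-.564,C[...,1]-.132)<.06)
(c,r)=cv2.minEnclosingCircle(C[ok][:,:2].astype(np.float32)); print(c,r,ok.sum(),C[ok][:,:2].mean(0))
m=np.argwhere(f['image'][...,0]>0)
print(onz(f,176,32,.096))
```

```text
(105, 149) [0.3971 0.2388 0.064 ]
(190, 149) [0.4137 0.1115 0.064 ]
(255, 149) [0.4266 0.0165 0.064 ]
(283, 149) [ 0.4322 -0.0243  0.064 ]
(280, 60) [ 5.505e-01 -4.000e-04  6.400e-02]
(0.5609521269798279, 0.13400046527385712) 0.03606211394071579 2927 [0.56132907 0.13377519]
[0.56038939 0.13111369 0.096     ]
```

>>> servo_tool(steps=[[[0,0,0.8],0,1],[[0,0,1],0,1],[[0,0,0.9],0,1],[[0,0,0.5],0,1],[[0,0,0.1],0,1],[[0,0,0],0,1]], grip_force=20)

```text
time_s: 8.05
eef_pos: [0.4123, 0.0136, 0.2542]
ee_rot: [[0.99, 0.138, 0.0], [0.138, -0.99, 0.0], [0.0, 0.0, -1.0]]
wrist_force: [0.1, 0.4, 0.0]
opening: 0.189
```

>>> servo_tool(steps=[[[0.4,0,0],0,1],[[0.3,0,0],0,1],[[0.1,0,0],0,1],[[0.15,0,0],0,1],[[0.15,0,0.02],0,1],[[0.15,0,0.03],0,1]])

```text
time_s: 8.8
eef_pos: [0.4614, 0.0207, 0.2513]
ee_rot: [[0.99, 0.139, -0.002], [0.139, -0.99, 0.0], [-0.002, -0.0, -1.0]]
wrist_force: [-5.2, -0.1, -2.0]
opening: 0.188
```

Run:
```python
from h import *
s=readout.sense(); print(s['eef_pos'],s['opening'],s['wrist_force'],s['moment'])
g=grab('side','s5'); f=grab('scene','c5'); w=grab('wrist','w5')
A=cv2.resize(g['image'][130:230,180:280],(400,400),interpolation=cv2.INTER_CUBIC)
B=cv2.resize(f['image'][120:240,240:360],(400,400),interpolation=cv2.INTER_CUBIC)
cv2.imwrite('pics/c5b.png',cv2.cvtColor(np.hstack([A,B]),cv2.COLOR_RGB2BGR))
```

```text
[0.46139793 0.02067341 0.25127076] 0.18842258343695276 [-5.15500692 -0.10653981 -1.96300828] [ 0.05309731  1.59403177 -0.0652376 ]
```

View pics/c5b.png

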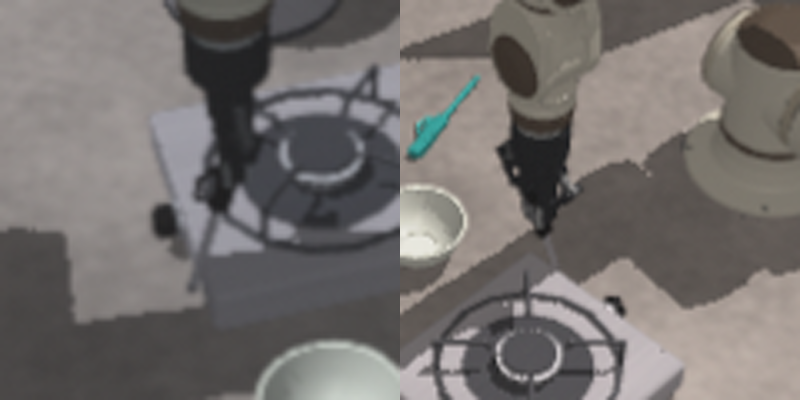

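>>> servo_tool(steps=[[[0.12,0,0.03],0,1],[[0.12,0,0.04],0,1]])

```text
time_s: 9.2
eef_pos: [0.4711, 0.0219, 0.2489]
ee_rot: [[0.99, 0.139, -0.0], [0.139, -0.99, -0.0], [-0.0, 0.0, -1.0]]
wrist_force: [-4.0, -1.1, -0.8]
opening: 0.193
```

>>> servo_tool(steps=[[[0.2,0,0.08],0,1],[[0.2,0,0.09],0,1],[[0.19,0,0.1],0,1],[[0.19,0,0.11],0,1]])

```text
time_s: 9.7
eef_pos: [0.5029, 0.0264, 0.2337]
ee_rot: [[0.99, 0.139, 0.001], [0.139, -0.99, 0.0], [0.001, 0.0, -1.0]]
wrist_force: [-3.4, -0.1, 3.0]
opening: 0.192
```

Run:
```python
from h import *
g=grab('side','s6'); f=grab('scene','c6'); w=grab('wrist','w6')
A=cv2.resize(g['image'][130:230,180:280],(400,400),interpolation=cv2.INTER_CUBIC)
B=cv2.resize(f['image'][140:260,220:340],(400,400),interpolation=cv2.INTER_CUBIC)
cv2.imwrite('pics/c6b.png',cv2.cvtColor(np.hstack([A,B]),cv2.COLOR_RGB2BGR))
```

```text
(no output)
```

View pics/c6b.png

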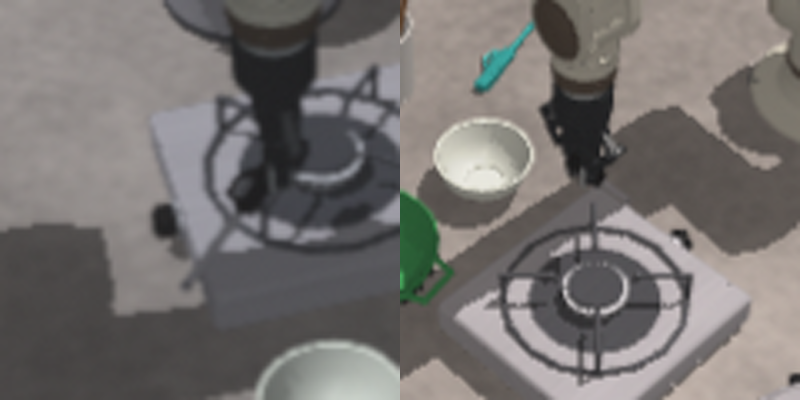

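View pics/w6.png

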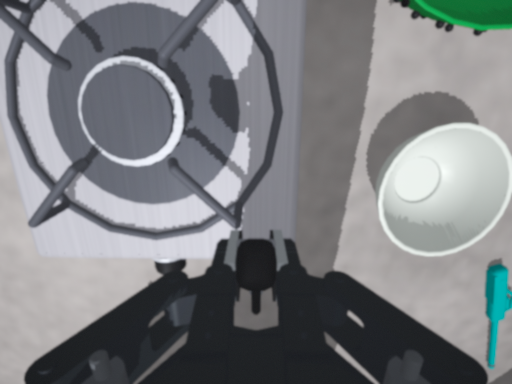

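Run:
```python
from h import *
f=load('w6');C=cloud(f)
for p in [(237,222),(235,215),(241,207),(266,180),(279,110),(200,190),(155,234)]: 
    r=C[p[1]-4:p[1]+5,p[0]-4:p[0]+5].reshape(-1,3); r=r[r[:,2].argmax()]; print(p,r.round(4))
f=load('s6'); C=cloud(f); im=f['image']
for p in [(180+187/4,130+285/4),(180+225/4,130+235/4)]: print(pt(f,*p))
```

```text
(237, 222) [0.4923 0.0419 0.1164]
(235, 215) [0.496  0.0439 0.1159]
(241, 207) [0.5828 0.0378 0.3022]
(266, 180) [0.5209 0.0233 0.0714]
(279, 110) [0.5807 0.0187 0.0726]
(200, 190) [0.5828 0.0378 0.3022]
(155, 234) [0.5828 0.0378 0.3022]
[0.41243047 0.00687883 0.05196299]
[0.45225259 0.01272806 0.10871444]
```

>>> servo_tool(steps=[[[0.18,0.06,0.12],0,1],[[0.18,0.04,0.13],0,1],[[0.1,0,0.08],0,1]])

```text
time_s: 10.22
eef_pos: [0.5212, 0.0247, 0.2199]
ee_rot: [[0.99, 0.139, -0.001], [0.139, -0.99, -0.001], [-0.001, 0.001, -1.0]]
wrist_force: [-4.6, 0.1, 1.8]
opening: 0.192
```

>>> servo_tool(steps=[[[0,0,0],0,1],[[-0.2,0,-0.2],0,1],[[-0.3,0,-0.6],0,1],[[-0.2,0,-1],0,1],[[0,0,-1],0,1],[[0,0,0],0,1]], grip_force=80)

```text
time_s: 10.98
eef_pos: [0.4935, 0.0209, 0.3365]
ee_rot: [[0.99, 0.139, 0.007], [0.139, -0.99, 0.0], [0.007, 0.001, -1.0]]
wrist_force: [0.2, 0.1, -1.0]
opening: 0.191
```

Run:
```python
from h import *
s=readout.sense(); print(s['eef_pos'],s['opening'],s['wrist_force'])
g=grab('side','s7'); f=grab('scene','c7')
A=cv2.resize(g['image'][90:220,160:290],(400,400),interpolation=cv2.INTER_CUBIC)
B=cv2.resize(f['image'][100:230,240:370],(400,400),interpolation=cv2.INTER_CUBIC)
cv2.imwrite('pics/c7b.png',cv2.cvtColor(np.hstack([A,B]),cv2.COLOR_RGB2BGR))
```

```text
[0.49354486 0.02093112 0.33653202] 0.19052498452133124 [ 0.15459572  0.10990967 -0.97964182]
```

View pics/c7b.png

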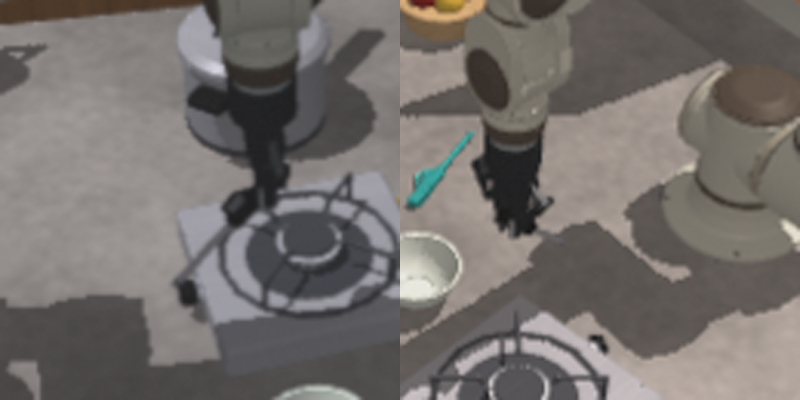

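```bash
cat >> h.py <<'E'
def tri(a,b,p,q):
    o1,d1=ray(a,*p);o2,d2=ray(b,*q)
    t=np.linalg.lstsq(np.c_[d1,-d2],o2-o1,rcond=None)[0]
    return ((o1+d1*t[0])+(o2+d2*t[1]))/2, np.linalg.norm(o1+d1*t[0]-o2-d2*t[1])
E
python3 - <<'E'
from h import *
a=load('s7');b=load('c7');k=130/400
t,e=tri(a,b,(160+178*k,90+283*k),(240+160*k,100+242*k)); print(t,e)
G=np.array([.4935,.0209,.2825]);v=G-t;print(v,np.linalg.norm(v),np.degrees(np.arccos(v[2]/np.linalg.norm(v))))
E
```

```text
[0.38625192 0.00658119 0.16076935] 0.0011469139750485279
[0.10724808 0.01431881 0.12173065] 0.16286660171375764 41.63214403297992
```

>>> servo_tool(steps=[[[0.5,-0.25,0],0,1],[[0.8,-0.4,0],0,1],[[0.9,-0.46,0],0,1],[[0.9,-0.46,0],0,1],[[0.9,-0.46,0],0,1],[[0.6,-0.3,0],0,1],[[0.36,-0.18,0],0,1],[[0,0,0],0,1],[[0,0,0],0,1]])

```text
time_s: 12.2
eef_pos: [0.6781, 0.126, 0.3322]
ee_rot: [[0.984, 0.179, -0.004], [0.179, -0.984, 0.016], [-0.001, -0.017, -1.0]]
wrist_force: [0.0, 0.1, -0.8]
opening: 0.189
```

Run:
```python
from h import *
s=readout.sense(); print(s['eef_pos'],s['opening'],s['wrist_force'])
g=grab('side','s8'); f=grab('scene','c8')
A=cv2.resize(g['image'][90:220,190:320],(400,400),interpolation=cv2.INTER_CUBIC)
B=cv2.resize(f['image'][150:280,210:340],(400,400),interpolation=cv2.INTER_CUBIC)
cv2.imwrite('pics/c8b.png',cv2.cvtColor(np.hstack([A,B]),cv2.COLOR_RGB2BGR))
```

```text
[0.67805713 0.12604518 0.33218146] 0.18850527038700068 [ 0.03373085  0.07844322 -0.81126296]
```

View pics/c8b.png

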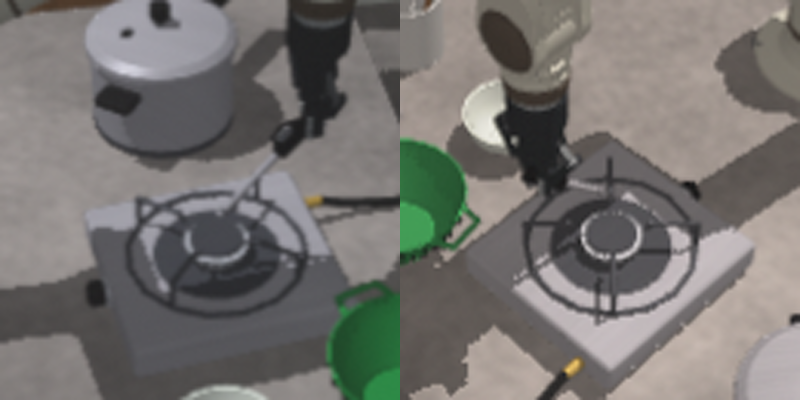

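Run:
```python
from h import *
s=readout.sense(); print(s['qpos'].round(3),s['joint_velocities'].round(4),s['ee_rot'].round(3).tolist(),s['eef_pos'])
a=load('s8');b=load('c8');k=130/400
t,e=tri(a,b,(190+222*k,90+213*k),(210+(632-400)*k,150+195*k)); print(t,e)
```

```text
[0.179 0.479 0.716 1.808 0.017 3.141] [-0.0017 -0.0024  0.0058  0.0014  0.0001  0.0003] [[0.984, 0.179, -0.003], [0.179, -0.984, 0.016], [-0.0, -0.017, -1.0]] [0.67794485 0.12594576 0.33303704]
[0.55060664 0.13235579 0.14801145] 0.041461557864249335
```

>>> servo_tool(steps=[[[0,0,0],-1,1],[[0,0,0],-1,1],[[0,0,0],0,1]])

```text
time_s: 12.68
eef_pos: [0.6781, 0.126, 0.3333]
ee_rot: [[0.914, 0.407, -0.002], [0.407, -0.913, 0.016], [0.004, -0.016, -1.0]]
wrist_force: [-0.7, 0.1, -0.6]
opening: 0.183
```

>>> servo_tool(steps=[[[0.1,-0.5,0],0,1],[[0.1,-0.5,0],0,1],[[0.08,-0.3,0],0,1],[[0,0,0],0,1],[[0,0,0],0,1]])

```text
time_s: 13.3
eef_pos: [0.6676, 0.1783, 0.3336]
ee_rot: [[0.913, 0.408, -0.003], [0.408, -0.913, 0.016], [0.004, -0.016, -1.0]]
wrist_force: [-0.0, 0.2, -1.2]
opening: 0.186
```

Run:
```python
from h import *
s=readout.sense(); print(s['eef_pos'],s['opening'],s['qpos'].round(3),s['ee_rot'].round(3).tolist())
g=grab('side','s9'); f=grab('scene','c9'); w=grab('wrist','w9')
A=cv2.resize(g['image'][90:220,190:320],(400,400),interpolation=cv2.INTER_CUBIC)
B=cv2.resize(f['image'][150:280,210:340],(400,400),interpolation=cv2.INTER_CUBIC)
cv2.imwrite('pics/c9b.png',cv2.cvtColor(np.hstack([A,B]),cv2.COLOR_RGB2BGR))
```

```text
[0.66757756 0.17832076 0.33360179] 0.18554826928511356 [0.256 0.483 0.723 1.81  0.016 2.978] [[0.913, 0.408, -0.003], [0.408, -0.913, 0.016], [0.004, -0.016, -1.0]]
```

View pics/c9b.png

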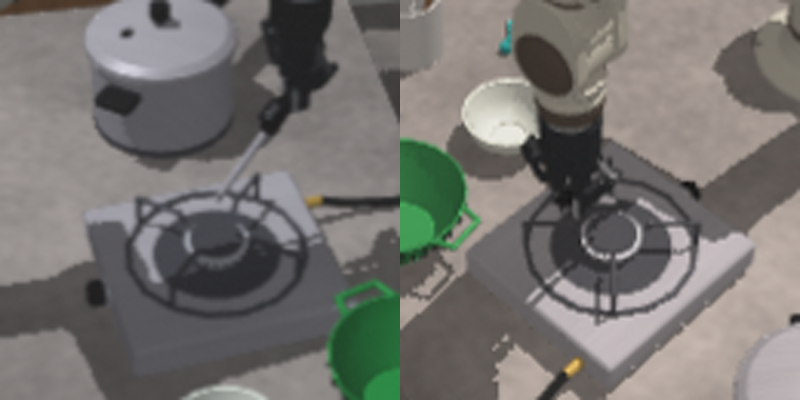

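View pics/w9.png

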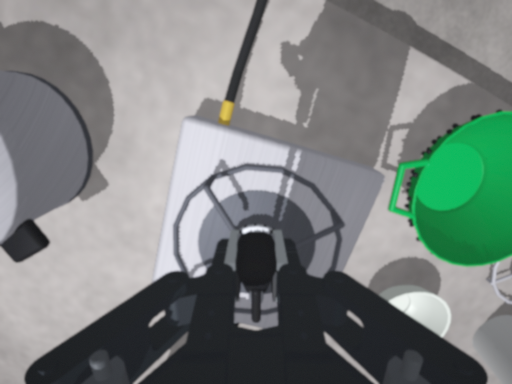

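Run:
```python
from h import *
f=load('s9');C=cloud(f);k=130/400
for p in [(220,197),(224,192),(232,181),(240,170),(250,156),(258,144)]:
    u,v=190+p[0]*k,90+p[1]*k
    r=C[int(v)-1:int(v)+2,int(u)-1:int(u)+2].reshape(-1,3); print(p,C[int(v),int(u)].round(4), r[r[:,2].argmax()].round(4))
# tip by ray onto lighter vertical plane through G
G=np.array([.6676,.1783,.3336])+.054*np.array([-.003,.016,-1]);n=np.array([-.408,.913,0])
for p in [(220,197),(258,144)]:
    o,d=ray(f,190+p[0]*k,90+p[1]*k);P=o+d*(n@(G-o))/(n@d);v=G-P;print(P.round(4),np.linalg.norm(v),np.degrees(np.arccos(v[2]/np.linalg.norm(v))))
```

```text
(220, 197) [0.5645 0.1254 0.1696] [0.5652 0.1293 0.1713]
(224, 192) [0.5705 0.1379 0.1683] [0.573  0.1294 0.1804]
(232, 181) [0.5822 0.1381 0.1871] [0.5859 0.137  0.1926]
(240, 170) [0.5949 0.144  0.1957] [0.5933 0.1358 0.2077]
(250, 156) [0.6074 0.1502 0.214 ] [0.6073 0.1503 0.2189]
(258, 144) [0.6158 0.1552 0.2286] [0.6194 0.1542 0.2339]
[0.568  0.1347 0.161 ] 0.16104485362076099 42.54537793233193
[0.6198 0.1579 0.2221] 0.07764394226025437 42.24717201436567
```

>>> servo_tool(steps=[[[0,0,0.4],0,1],[[0,0,0.4],0,1],[[0,0,0.2],0,1],[[0,0,0],0,1],[[0,0,0],0,1],[[0,0,0],0,1]])

```text
time_s: 14.2
eef_pos: [0.6676, 0.179, 0.2944]
ee_rot: [[0.913, 0.408, -0.002], [0.408, -0.913, 0.017], [0.005, -0.016, -1.0]]
wrist_force: [0.1, 0.4, -0.1]
opening: 0.192
```

Run:
```python
from h import *
s=readout.sense(); print(s['time_s'],s['eef_pos'],s['opening'],s['qpos'].round(3),s['wrist_force'],abs(s['joint_velocities']).max())
g=grab('side','s10'); f=grab('scene','c10')
A=cv2.resize(g['image'][100:200,210:310],(400,400),interpolation=cv2.INTER_CUBIC)
B=cv2.resize(f['image'][80:280,160:360],(400,400),interpolation=cv2.INTER_CUBIC)
cv2.imwrite('pics/c10b.png',cv2.cvtColor(np.hstack([A,B]),cv2.COLOR_RGB2BGR))
cv2.imwrite('pics/s10f.png',cv2.cvtColor(g['image'],cv2.COLOR_RGB2BGR))
```

```text
14.2 [0.66757298 0.17898822 0.29444674] 0.19190732631356414 [0.257 0.45  0.599 1.718 0.017 2.979] [ 0.0879491   0.4488364  -0.06657027] 0.0037602451789817914
```

View pics/c10b.png

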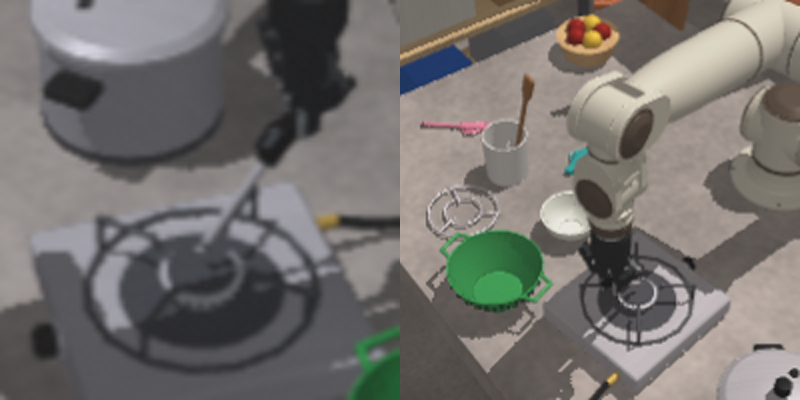

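View pics/s10f.png

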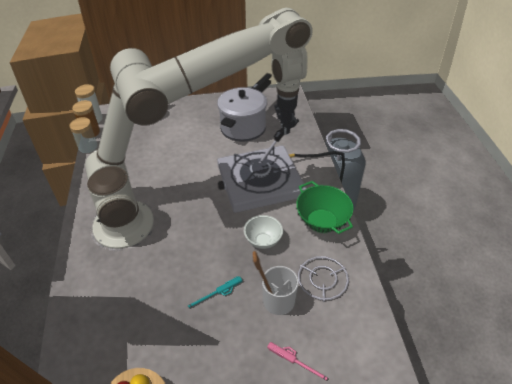

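Run:
```python
from h import *
f=load('s10');C=cloud(f)
G=np.array([.6676,.179,.2944])+.054*np.array([-.002,.017,-1]);n=np.array([-.408,.913,0])
for p in [(205,247),(262,160)]:
    u,v=210+p[0]/4,100+p[1]/4
    o,d=ray(f,u,v);P=o+d*(n@(G-o))/(n@d);w=G-P;print(P.round(4),np.linalg.norm(w),np.degrees(np.arccos(w[2]/np.linalg.norm(w))),C[int(v),int(u)])
b=(np.hypot(C[...,0]-.562,C[...,1]-.132)<.034)&(abs(C[...,2]-.096)<.006);print('cap z',np.median(C[b],0),b.sum())
a=load('side0');C0=cloud(a)
for nm,c in(('bowl',(264,233)),('col',(326,212)),('triv',(323,278)),('crock',(280,290))):
    s=np.s_[c[1]-35:c[1]+36,c[0]-35:c[0]+36]
    d=np.abs(f['image'][s].astype(int)-a['image'][s]).max(-1);print(nm,(d>60).mean().round(4))
P=C[(np.abs(C[...,2]-.124)<.004)&(np.hypot(C[...,0]-.54,C[...,1]+.415)<.08)];print('rim now',cv2.minEnclosingCircle(P[:,:2].astype(np.float32)))
P=C0[(np.abs(C0[...,2]-.124)<.004)&(np.hypot(C0[...,0]-.54,C0[...,1]+.415)<.08)];print('rim then',cv2.minEnclosingCircle(P[:,:2].astype(np.float32)))
```

```text
[0.5672 0.1351 0.1201] 0.16294123645325484 42.387192912924625 [0.56483267 0.12670252 0.13188759]
[0.6276 0.1621 0.2018] 0.05830096041252424 48.60552690633074 [0.62441479 0.15641861 0.2068145 ]
cap z [0.56135452 0.12938592 0.09675649] 138
bowl 0.0137
col 0.0686
triv 0.0341
crock 0.0583
rim now ((0.53719562292099, -0.41898876428604126), 0.057595085352659225)
rim then ((0.5365393757820129, -0.41879501938819885), 0.05837826430797577)
```

```bash
python3 -c "
from h import *
print(ctrl.job_done()); s=readout.sense(); print(s['time_s'],s['opening'],s['wrist_force'])"
```

```text
the job is handed in; nothing more can be done
None
the job is handed in; nothing more can be done
```

I handed the job in at about 14.3 s with the lighter held over the burner, roughly 42–45° off upright, gripped at 80 N. No verdict is given, so what follows rests on my own last measurements.

**How it was done:** I gripped the black lighter at its handle and drew it straight up out of the crock; its tip measured 0.165 m high before I moved on. The tool can only turn about the vertical, so I slanted the lighter by pivoting it in a light 20 N grip. To do that I pushed its nose against the front edge of the stove on the knob side, with about 5 N at the readings. I then tightened the grip, backed off the stove and carried the tip over the burner, turning the wrist partway because the last joint had reached its limit.

**Last checks:**

| Check | Result | Limit |
|---|---|---|
| Tip sideways from burner centre line | about 3–8 mm | 45 mm |
| Tip above cap top | 17 to 35 mm | 45 mm |
| Angle off upright | about 42° at the tip (43–45° at the previous stop) | 30–63° |
| Force at the wrist | under 0.5 N, so not touching the stove | – |
| Crock moved | under 1 mm, standing with its spoon | 60 mm |

**Disagreements:** The three tip height estimates differ: about +17 mm from the arm pose, +24 mm from the camera ray and +35 mm from the depth reading. All are within limits. A reading on the handle gave 49°, but it was taken close to the grip and is less reliable.

The bowl, colander, trivet and cooker look unmoved in the final pictures; I compared those by eye and did not measure them.

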